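Uncover the bead dish and bring its lip to the bin

TASK

A loose wooden ball sits in the middle of the round dish, covered by an upside-down cup. Put the cup, still mouth down, over the peg of the drying stand, fully down on the base, and let go of it; then lift the dish by its upright handle and turn it a quarter turn so that its pouring lip points squarely at the bead bin and reaches about 3 cm in over the middle of the bin side that faces the dish, most of the dish still outside. Keep the ball in the middle of the dish all the way without touching it, leave the other things alone, and finish while holding the dish still and level there, a few centimetres above the bin's rim and touching nothing: do not tip it, put it down or let go.

Things in the scene. Friction and masses are not known exactly. Their poses are not given: they have to be found in the camera images.
- cup: Frosted straight-sided cup, 56 mm outside diameter, 85 mm tall, wall 3 mm, 60 g, at the start standing mouth down over the ball on the dish's flat floor. Origin: centre of its open rim; its z axis points from the rim to the closed end (85 mm along z), so z up means mouth down.
- stand: Drying stand fixed to the bench: round white base 92 mm across and 12 mm high with one upright peg 16 mm across in its middle. Origin: centre of the base's underside. The cup goes over the peg until its rim rests on the base.
- peg_tip (a point): Top of the peg on its axis, 69 mm above the bench (57 mm above the base's upper face; the cup is 81 mm deep inside).
- dish: Round aluminium dish, 150 mm across, 0.24 kg, rim 19 mm high, flat floor 9 mm above its underside with a shallow conical well in the middle (40 mm across, 5 mm deep, sides sloping 14 degrees). A pouring lip juts out at its +x side and an upright tab handle stands at its -x side. Origin: centre of the underside; z up.
- dish_well (a point): Where the ball's centre is when the ball sits in the bottom of the well: on the dish's axis, 19.5 mm above the underside.
- dish_lip (a point): Outer end of the pouring lip (36 mm wide), 93 mm along the dish's +x axis from its centre, 9 mm above the underside.
- dish_handle (a point): Grip point of the handle: a plain upright plate, 10 mm thick (along the dish's x), 44 mm wide (along the dish's y), its top 68 mm above the dish's underside; this point lies at -80 mm along the dish's x, 53 mm up, 15 mm below the top of the plate. Pinch it across its thickness from above.
- ball_center (a point): Centre of the loose wooden ball, 30 mm across, 12 g, sitting in the well (under the cup at the start). It rolls freely. Do not confuse it with the balls lying in the bin.
- bin: Open frosted bead bin fixed to the bench, 150 mm along its x, 160 mm along its y, rim 60 mm high, walls 4 mm. Origin: centre of the underside. Its y axis runs roughly left-right; it stands left or right of the dish, the drying stand on the other side. The side that faces the dish is the wall at -y when the bin is on the left and at +y when it is on the right.
- hammer: Bystander: hammer lying on the bench, to be left alone. Origin under its middle.
- screwdriver: Bystander: screwdriver lying on the bench, to be left alone.
- tape: Bystander: roll of clear tape lying flat, 72 mm across, 22 mm high, to be left alone.
- jar: Bystander: closed glass jar, 52 mm across, 60 mm high, to be left alone.
- eraser: Bystander: white eraser, 55 x 24 x 14 mm, to be left alone.
- glue: Bystander: white bottle, 40 mm across, 100 mm high, to be left alone.
- ball: The same wooden ball as a body; its origin lies on its surface and turns with it, so use the ball_center point for its place.

How it is judged:
By the outcome, as a careful person would: the job done as asked, in the order asked, and still so for the second after the job is handed in, while the arm keeps its last pose, push and grip.
It also fails if it takes over 58 s, if anything falls off the work surface, if the arm or the gripper's body presses on something with over 40 N, if the wrist force passes 120 N, or if a joint passes its speed limit or range.

ROBOT

A 7-joint arm with a two-finger parallel gripper is mounted at the origin on the work surface. World frame = base frame: x ahead of the robot, y to its left, z up, the work surface at z = 0. Lengths are in m, angles in rad, forces in N, time in s.
With the tool pointing down it reaches from about 0.425 to 0.875 m from the base axis. Payload 4.7 kg.
Tool frame: the origin (TCP) lies on the mounting face of the last link; the fingertips stand 182 mm ahead of it and the grasp point (between the pads) lies 164 mm ahead of it (r.tcp_to_tips is the distance from the TCP to the fingertips, in m); y points along the fingers, x is the direction in which the jaws open and shut, and the axes are right-handed (so a half turn about y gives the same grasp; the last joint's range is limited). The gripper opens to 87 mm and grips with 3 to 60 N. Pads are 19 mm wide; open, the fingers measure 117 mm over their backs; the gripper's body (75 mm by 190 mm) begins 51 mm behind the grasp point.
Start: joints at [-1.191, 0.321, -0.07, 1.45, 0.023, 1.371, -0.057], TCP at [0.233, 0.607, 0.405] pointing down, gripper open.
Joint ranges: [-2.86, 2.86], [-0.3, 2.09], [-1.38, 1.24], [0.06, 2.45], [-1.56, 4.7], [0.09, 2.05], [-2.69, 2.69]. Speed limits (rad/s): [2.57, 2.57, 3.14, 3.14, 3.14, 3.14, 3.14].

INTERFACE

Orientations are given as a rotation vector (axis times angle).
In Python, from bench import r gives the robot as it stands. The module is installed in compiled form; this text tells all that it offers.
- The arm moves only by the shell command python3 -m inch 'ROWS' [OPENING]. ROWS is JSON, a list of rows, each a list of 4 numbers: the shift along the world's x, y, z in m, then the turn about the world's z in degrees. A call has 1 to 5 rows; each row is the pose to reach, as a shift and turn from the pose measured when the call began; what a row does not reach only later rows make up. A row lasts 1/8 s, in which the tool goes at most 62.5 mm and 10.7 degrees, less where a joint would pass 70% of its speed; a pose out of reach is approached as far as the arm can. A call with a gripper value outside its range is refused whole. OPENING is the finger opening in m, from 0 to 0.087, set as the call begins (- or left out, the last holds). The fingers move at their own pace and stop on an object; the grip force is fixed at half the most. Time passes only in rows, so rows that repeat a pose let the fingers close. It gives the time, the measured TCP pose, the force and the opening at its end, in the units of the state.
- r.observe(): the state, without advancing time (a new reading comes with each control period).
- r.get_image(name): name is "side" or "top" or "wrist"; returns a dict with "image" (384x512x3 uint8, red, green, blue), "mtx" (3x3 intrinsics, pixels), "R" (3x3) and "t" (3): a world point X has camera coordinates R X + t; the wrist camera has in their place "tool_from_camera" (4x4, takes a point from camera to tool coordinates, whose origin is the TCP and whose axes are the tool frame's). Camera axes: x right, y down, z forward; pixel columns grow to the right and rows downward; lengths in m; the calibration is good to about 2 mm. A picture is of the moment at which its call begins: read the wrist's pose just before it. There is no depth.
- r.finish_job(): hands the job in, once; it reports no verdict.
The state is a dict: "clock": time; "qpos": joint angles; "joint_velocities": joint speeds; "joint_efforts": joint torques, N m; "position": TCP position; "ee_rot": TCP orientation; "force": force on the tool from outside, world axes, zero at the start; "ft_torque": the same for the moment, N m; "finger_gap": finger opening in m.
Only numpy, scipy, OpenCV 4.12 (cv2) and the standard library are available. Lean on these libraries where they do the work, as an engineer would, in place of code of your own. Each camera call takes 0.05 s, during which the arm holds its last target.

## Working session

There is one attempt and no reset: what is moved stays moved. The work goes in short steps, Python scripts to look and compute and a shell command to move; the robot and the scene stay as the last step left them, time stands still between calls to the robot, and variables do not carry over. Pictures are saved under pics/ and viewed, and the job is handed in when it is done.

```bash
mkdir -p pics; python3 - <<'E'
from bench import r
import cv2,numpy as np
s=r.observe();print({k:np.round(v,3) for k,v in s.items()})
for n in("side","top","wrist"):
    d=r.get_image(n);cv2.imwrite(f"pics/a_{n}.png",d["image"][:,:,::-1])
    for k in d:
        if k!="image":print(n,k,np.round(d[k],4).tolist())
E
```

```text
{'clock': np.float64(0.0), 'qpos': array([-1.191,  0.322, -0.07 ,  1.452,  0.023,  1.371, -0.057]), 'joint_velocities': array([ 0.001,  0.001,  0.   ,  0.   , -0.001,  0.   , -0.   ]), 'joint_efforts': array([ 0.0000e+00, -4.9128e+01, -4.0400e-01, -3.1254e+01, -6.4000e-02,
        4.4000e-02,  0.0000e+00]), 'position': array([0.232, 0.607, 0.404]), 'ee_rot': array([-1.362, -0.935,  0.937]), 'force': array([0.575, 0.111, 0.651]), 'ft_torque': array([-0.03 ,  0.026, -0.   ]), 'finger_gap': np.float64(0.087)}
side mtx [[391.3705, 0.0, 258.4057], [0.0, 391.3705, 188.2962], [0.0, 0.0, 1.0]]
side R [[0.8807, -0.4735, -0.009], [-0.3593, -0.6557, -0.6641], [0.3085, 0.5881, -0.7476]]
side t [-0.4817, 0.3085, 0.8398]
top mtx [[368.2884, 0.0, 254.7652], [0.0, 368.2884, 192.0005], [0.0, 0.0, 1.0]]
top R [[0.004, -0.9999, 0.0155], [-0.9805, -0.0069, -0.1962], [0.1963, -0.0144, -0.9804]]
top t [0.0575, 0.5946, 1.0168]
wrist mtx [[320.0598, 0.0, 253.949], [0.0, 320.0598, 192.6406], [0.0, 0.0, 1.0]]
wrist tool_from_camera [[1.0, 0.0003, 0.0007, -0.0008], [-0.0006, -0.2444, 0.9697, 0.0208], [0.0004, -0.9697, -0.2444, 0.0673], [0.0, 0.0, 0.0, 1.0]]
```

View pics/a_top.png

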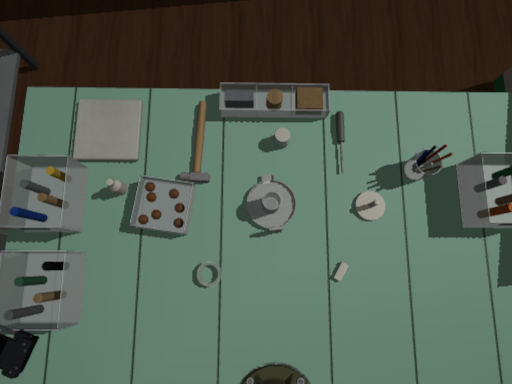

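View pics/a_side.png

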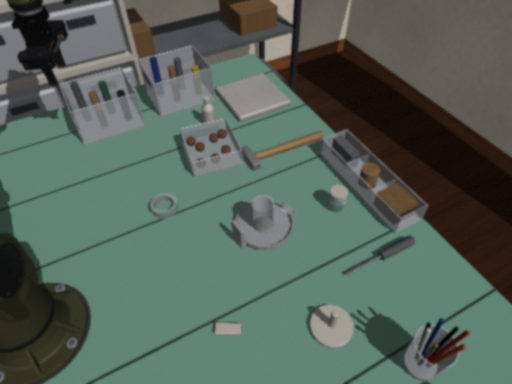

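View pics/a_wrist.png

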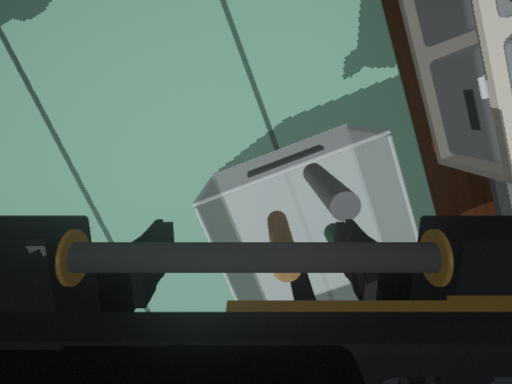

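```bash
python3 - <<'E'
import cv2,numpy as np
t=cv2.imread("pics/a_top.png");s=cv2.imread("pics/a_side.png")
a=cv2.resize(t[165:245,225:305],(400,400),interpolation=3)
b=cv2.resize(s[185:265,222:302],(400,400),interpolation=3)
c=cv2.resize(t[165:245,120:200],(400,400),interpolation=3)[:200*2]
cv2.imwrite("pics/b.png",np.hstack([a,b]))
d=cv2.resize(t[180:230,340:400],(360,300),interpolation=3)
e=cv2.resize(s[295:355,300:360],(300,300),interpolation=3)
f=np.hstack([d,e]);cv2.imwrite("pics/c.png",f);cv2.imwrite("pics/d.png",c)
E
```

```text
(no output)
```

View pics/b.png

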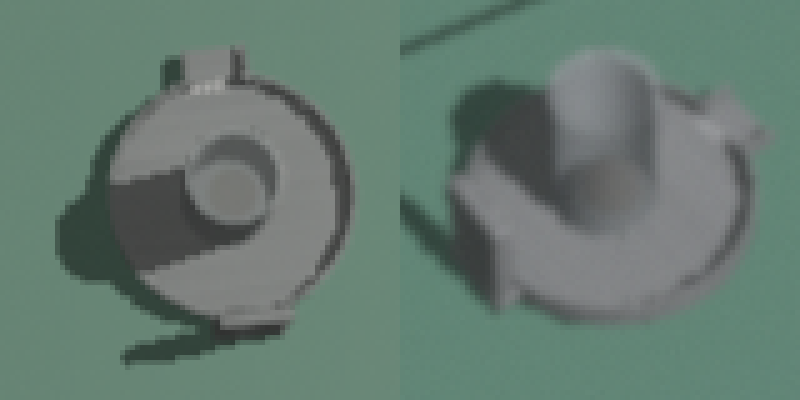

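View pics/c.png

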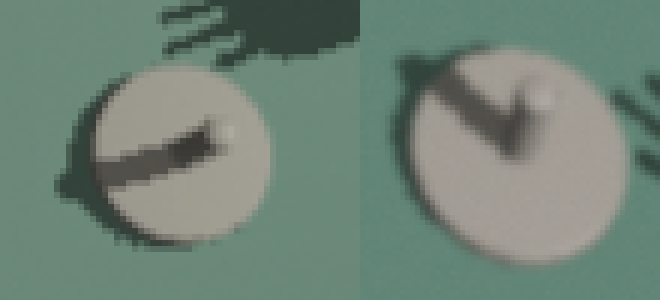

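View pics/d.png

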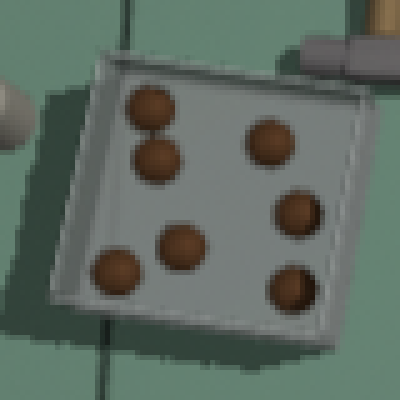

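```bash
cat > h.py <<'E'
import cv2,numpy as np,json
from scipy.spatial.transform import Rotation as Ro
from bench import r
def tool():
    s=r.observe();return s,Ro.from_rotvec(s["ee_rot"]).as_matrix(),np.array(s["position"])
def snap(n,fn=None):
    s,R,p=tool();d=r.get_image(n)
    if n=="wrist":
        T=np.array(d["tool_from_camera"]);Rc=R@T[:3,:3];c=R@T[:3,3]+p
        d["R"]=Rc.T;d["t"]=-Rc.T@c
    if fn:
        cv2.imwrite(f"pics/{fn}.png",d["image"][:,:,::-1]);np.savez(f"pics/{fn}.npz",**{k:np.array(d[k]) for k in("mtx","R","t")})
    return d
def load(fn):return dict(np.load(f"pics/{fn}.npz"),image=cv2.imread(f"pics/{fn}.png")[:,:,::-1])
def proj(d,X):
    X=np.atleast_2d(X);c=X@np.array(d["R"]).T+d["t"];q=c@np.array(d["mtx"]).T;return q[:,:2]/q[:,2:]
def ray(d,uv):
    v=np.array(d["R"]).T@np.linalg.inv(d["mtx"])@np.array([*uv,1.]);return -np.array(d["R"]).T@d["t"],v/np.linalg.norm(v)
def onplane(d,uv,z):
    c,v=ray(d,uv);return c+v*(z-c[2])/v[2]
def fitcircle(P):
    P=np.asarray(P);A=np.c_[2*P[:,:2],np.ones(len(P))];s=np.linalg.lstsq(A,(P[:,:2]**2).sum(1),rcond=None)[0];return s[:2],np.sqrt(s[2]+s[:2]@s[:2])
E
python3 - <<'E'
from h import *
t=snap("top","t0");s=snap("side","s0")
S,R,p=tool();print("tool axes",np.round(R,3).tolist())
# stand: mask bright whitish
hsv=cv2.cvtColor(t["image"],cv2.COLOR_RGB2HSV)
for nm,d,box in(("top",t,(345,180,400,230)),("side",s,(300,295,362,355))):
    x0,y0,x1,y1=box;im=d["image"][y0:y1,x0:x1].astype(int)
    m=(im[:,:,0]>im[:,:,1]-4)&(im.sum(2)>150)
    m=m.astype(np.uint8);c=max(cv2.findContours(m,0,1)[0],key=cv2.contourArea)
    h=cv2.convexHull(c)[:,0]+[x0,y0]
    print(nm,fitcircle([onplane(d,q,.012) for q in h]))
print("peg top",onplane(t,(340+224/6-.4,180+132/6-.4),.069),"side",onplane(s,(300+180/5-.4,295+95/5-.4),.069))
o=(225-.4,165-.4)
f=lambda x,y,z:onplane(t,(o[0]+x/5,o[1]+y/5),z).round(4)
# dish rim points z=.019
P=[f(*q,.019) for q in((108,180),(130,130),(290,98),(330,140),(354,195),(348,240),(320,288),(150,290),(120,240))]
print("rim",fitcircle(P))
print("lip",f(182,50,.009),f(243,50,.009)); print("handle top",f(220,318,.068),f(292,312,.068))
print("cup top A",f(232,180,.094),"B",f(238,193,.094),"A bottom",f(238,193,.009))
b=(222-.4,185-.4)
g=lambda x,y,z:onplane(s,(b[0]+(x-400)/5,b[1]+y/5),z).round(4)
print("side cup top",g(607,98,.094)," handle top",g(457,180,.068),g(510,295,.068))
c=(120-.4,165-.4)
f=lambda x,y,z:onplane(t,(c[0]+x/5,c[1]+y/5),z).round(4)
print("bin rim",[f(*q,.06) for q in((105,57),(375,98),(338,343),(52,297))])
E
```

```text
tool axes [[0.358, -0.0, -0.934], [0.934, -0.001, 0.358], [-0.001, -1.0, -0.0]]
top (array([ 0.56474846, -0.28893035]), np.float64(0.04489234635559583))
side (array([ 0.56396802, -0.29396843]), np.float64(0.045279990731919455))
peg top [ 0.56640609 -0.29233448  0.069     ] side [ 0.56587797 -0.29490933  0.069     ]
rim (array([0.56347658, 0.01176419]), np.float64(0.07341949802821789))
lip [0.6591 0.041  0.009 ] [0.6594 0.0033 0.009 ]
handle top [0.4879 0.0212 0.068 ] [ 0.4915 -0.0197  0.068 ]
cup top A [0.5629 0.0156 0.094 ] B [0.5555 0.0123 0.094 ] A bottom [0.5699 0.0069 0.009 ]
side cup top [0.5644 0.0073 0.094 ]  handle top [0.4862 0.0158 0.068 ] [ 0.4789 -0.0556  0.068 ]
bin rim [array([0.6394, 0.3951, 0.06  ]), array([0.616 , 0.2366, 0.06  ]), array([0.4732, 0.2525, 0.06  ]), array([0.4985, 0.4161, 0.06  ])]
```

```bash
python3 -m inch '[[0.03,-0.05,0,-6],[0.06,-0.1,0,-12],[0.09,-0.155,0,-18],[0.12,-0.21,0,-24],[0.15,-0.265,0,-30]]' ; python3 -m inch '[[0.03,-0.05,0,-6],[0.06,-0.105,0,-12],[0.09,-0.16,0,-18],[0.12,-0.21,0,-24],[0.15,-0.265,0,-30]]'
```

```text
clock: 0.88
position: [0.383, 0.3403, 0.4044]
ee_rot: [-1.505, -0.53, 0.531]
force: [1.1, 0.5, -0.5]
finger_gap: 0.0872
clock: 1.5
position: [0.5335, 0.074, 0.4046]
ee_rot: [-1.567, -0.12, 0.119]
force: [-0.0, 0.6, 0.4]
finger_gap: 0.0869
```

```bash
python3 -m inch '[[0.015,-0.03,0,0],[0.03,-0.06,0,0],[0.03,-0.06,0,0],[0.03,-0.06,0,0]]'; python3 -c "
from h import *
snap('wrist','w1')"
```

```text
clock: 2.0
position: [0.5633, 0.0149, 0.4044]
ee_rot: [-1.566, -0.12, 0.12]
force: [-0.3, 0.3, 0.1]
finger_gap: 0.0868
```

View pics/w1.png

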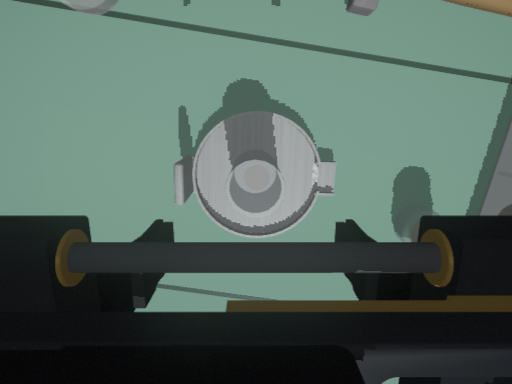

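```bash
python3 - <<'E'
from h import *
d=load("w1");im=d["image"][100:250,160:350][:,:,::-1]
cv2.imwrite("pics/w1z.png",cv2.resize(im,None,fx=4,fy=4,interpolation=3))
E
```

```text
(no output)
```

View pics/w1z.png

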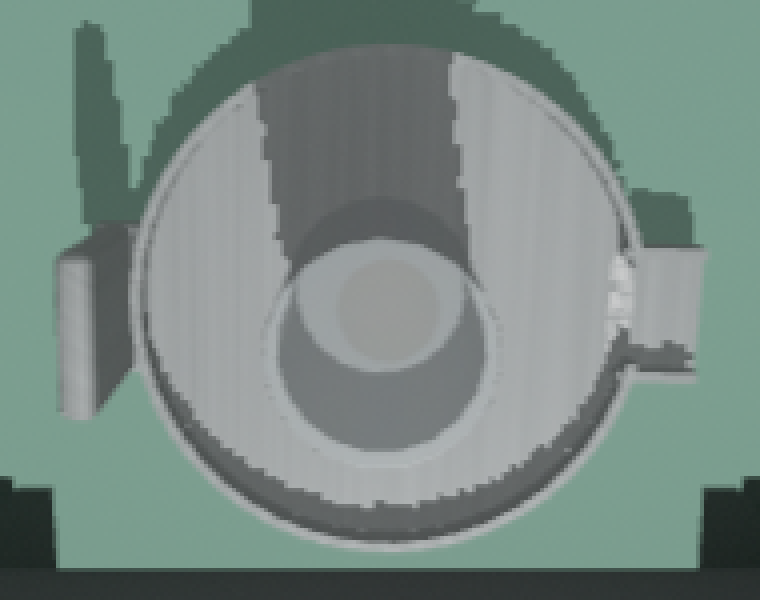

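```bash
python3 - <<'E'
from h import *
d=load("w1")
f=lambda x,y,z:onplane(d,(160+x/4-.4,100+y/4-.4),z)
print("cup top",fitcircle([f(*q,.094) for q in((265,345),(497,350),(382,238),(382,467),(300,433),(465,433))]))
c,rr=fitcircle([f(*q,.019) for q in((133,310),(642,310),(150,200),(250,85),(390,43),(510,75),(390,550),(210,485),(560,500))])
print("rim",c,rr)
h=[f(*q,.068) for q in((58,258),(93,258),(93,418),(60,415))];hm=np.mean(h,0);print("handle",np.round(h,4).tolist(),hm)
l=[f(*q,.009) for q in((704,248),(696,380))];lm=np.mean(l,0);print("lip",l,lm)
for a,b in((hm,c),(c,lm),(hm,lm)):
    v=b[:2]-a[:2];print(np.linalg.norm(v),np.degrees(np.arctan2(v[1],v[0])))
S,R,p=tool();print(p,np.degrees(np.arctan2(R[1,0],R[0,0])))
E
```

```text
cup top (array([0.56351534, 0.0128069 ]), np.float64(0.027158204490634198))
rim [0.56673934 0.00835541] 0.0750307336179897
handle [[0.4813, 0.019, 0.068], [0.4899, 0.0203, 0.068], [0.494, -0.0209, 0.068], [0.4855, -0.0214, 0.068]] [ 0.48765163 -0.00073802  0.068     ]
lip [array([0.65581519, 0.03953046, 0.009     ]), array([ 6.61998192e-01, -1.33254927e-04,  9.00000000e-03])] [0.65890669 0.0196986  0.009     ]
0.07960877534866251 6.559010023203453
0.09286273704486075 7.016209830759538
0.17247014774351438 6.805177293954882
[0.56317166 0.01539655 0.40444817] 8.808941897797695
```

```bash
python3 -m inch '[[0.001,-0.003,-0.04,-2],[0.001,-0.003,-0.08,-2],[0.001,-0.003,-0.12,-2],[0.001,-0.003,-0.12,-2]]'; python3 -c "
from h import *
snap('wrist','w2')"
```

```text
clock: 2.55
position: [0.5624, 0.014, 0.2816]
ee_rot: [-1.567, -0.09, 0.1]
force: [-0.1, -0.7, -0.2]
finger_gap: 0.0867
```

View pics/w2.png

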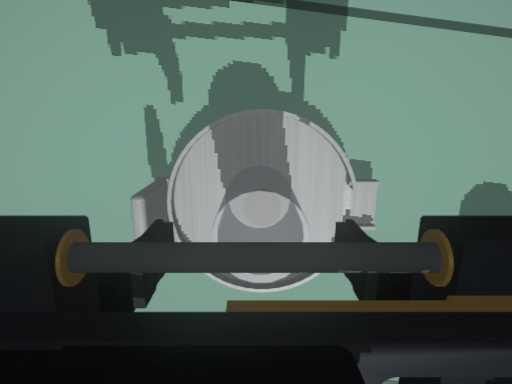

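```bash
python3 -m inch '[[0.003,-0.002,-0.02,0],[0.003,-0.002,-0.049,0],[0.003,-0.002,-0.049,0],[0.003,-0.002,-0.049,0]]'; python3 -c "
from h import *
snap('wrist','w3');snap('side','s3')"
```

```text
clock: 3.1
position: [0.5673, 0.0117, 0.2361]
ee_rot: [-1.567, -0.094, 0.095]
force: [-0.1, 0.0, 0.7]
finger_gap: 0.087
```

View pics/w3.png

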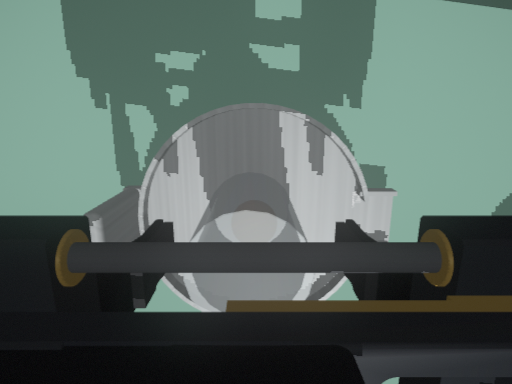

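View pics/s3.png

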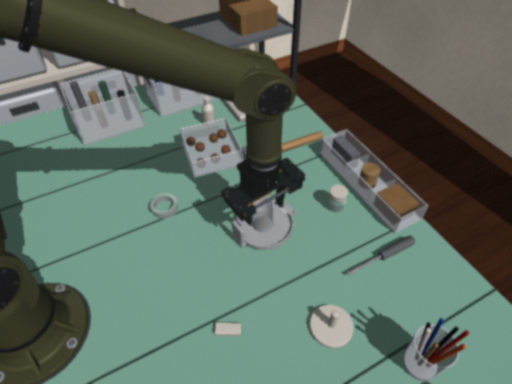

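```bash
python3 -m inch '[[-0.002,0,-0.003,0],[-0.002,0,-0.003,0],[-0.002,0,-0.003,0]]' 0.062; python3 -m inch '[[0,0,0,0],[0,0,0,0],[0,0,0,0],[0,0,0,0],[0,0,0,0]]' 0.03;python3 -c "
from h import *
snap('wrist','w4')"
```

```text
clock: 3.58
position: [0.5654, 0.0117, 0.2336]
ee_rot: [-1.567, -0.095, 0.094]
force: [0.6, -0.3, 0.2]
finger_gap: 0.0662
clock: 4.2
position: [0.5654, 0.0117, 0.2337]
ee_rot: [-1.567, -0.095, 0.094]
force: [-0.9, -0.2, 0.5]
finger_gap: 0.0559
```

View pics/w4.png

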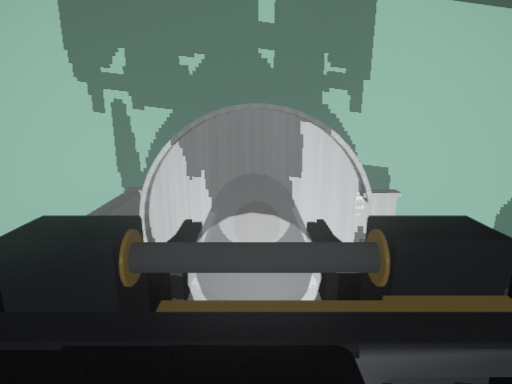

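Gripped at 56 mm with almost no side force; the cup is centred at column ~254. Lift gently, then go across to the stand.

```bash
python3 -m inch '[[0,0,0.01,0],[0,0,0.03,0],[0,0,0.055,0],[0,0,0.09,0],[0,0,0.11,0]]';python3 -m inch '[[0,0,0,0],[0,0,0,0]]';python3 -c "
from h import *
snap('wrist','w5');snap('side','s5')"
```

```text
clock: 4.88
position: [0.5658, 0.0114, 0.3462]
ee_rot: [-1.566, -0.097, 0.092]
force: [0.2, 0.3, -1.4]
finger_gap: 0.0562
clock: 5.12
position: [0.5655, 0.0114, 0.3457]
ee_rot: [-1.566, -0.097, 0.092]
force: [-0.4, 0.0, -1.0]
finger_gap: 0.056
```

View pics/w5.png

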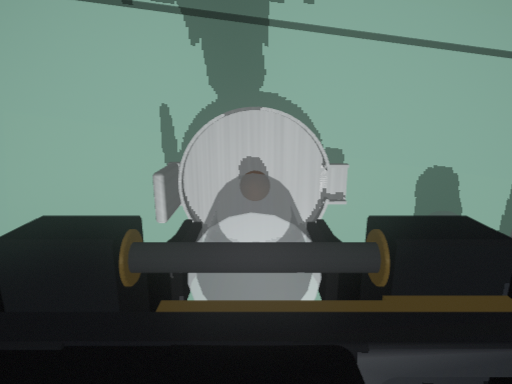

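View pics/s5.png

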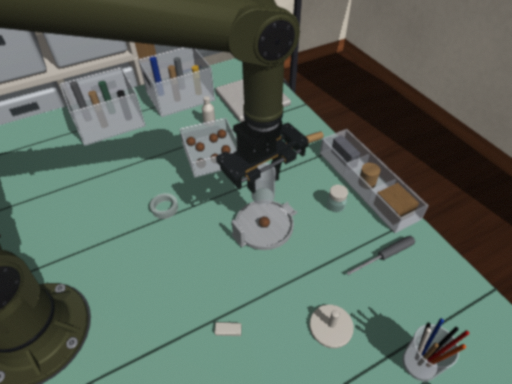

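```bash
python3 -m inch '[[0,-0.03,0,0],[0,-0.08,0,0],[0,-0.135,0,0],[0,-0.19,0,0],[0,-0.24,0,0]]';python3 -m inch '[[0,-0.03,0,0],[0,-0.055,0,0],[0,-0.063,0,0],[0,-0.063,0,0],[0,-0.063,0,0]]';python3 -c "
from h import *
snap('top','t6');snap('side','s6');print(r.observe()['position'])
a=load('t6')['image'][150:250,310:430][:,:,::-1];b=load('s6')['image'][240:360,270:400][:,:,::-1]
cv2.imwrite('pics/z6.png',np.hstack([cv2.resize(a,(480,400)),cv2.resize(b,(312,400))[:,:312]]))"
```

```text
clock: 5.85
position: [0.5648, -0.2304, 0.3439]
ee_rot: [-1.566, -0.094, 0.094]
force: [0.3, -0.4, -0.1]
finger_gap: 0.0562
clock: 6.48
position: [0.5653, -0.2918, 0.3436]
ee_rot: [-1.565, -0.095, 0.096]
force: [0.4, -0.2, -1.2]
finger_gap: 0.0558
[ 0.56528048 -0.29192332  0.34385587]
```

View pics/z6.png

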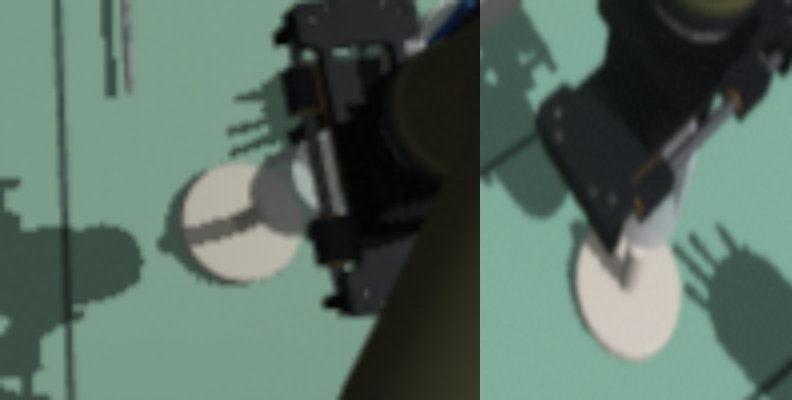

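```bash
python3 -m inch '[[0,-0.001,-0.02,0],[0,-0.001,-0.045,0],[0,-0.001,-0.065,0],[0,-0.001,-0.07,0],[0,-0.001,-0.07,0]]';python3 -c "
from h import *
snap('top','t7');snap('side','s7');print(r.observe()['position'])
a=load('t7')['image'][150:250,310:430][:,:,::-1];b=load('s7')['image'][240:360,270:400][:,:,::-1]
cv2.imwrite('pics/z7.png',np.hstack([cv2.resize(a,(480,400)),cv2.resize(b,(312,400))[:,:312]]))"
```

```text
clock: 7.2
position: [0.5653, -0.2929, 0.2736]
ee_rot: [-1.565, -0.095, 0.096]
force: [1.0, 0.3, 0.5]
finger_gap: 0.0562
[ 0.56559804 -0.29323862  0.27472053]
```

View pics/z7.png

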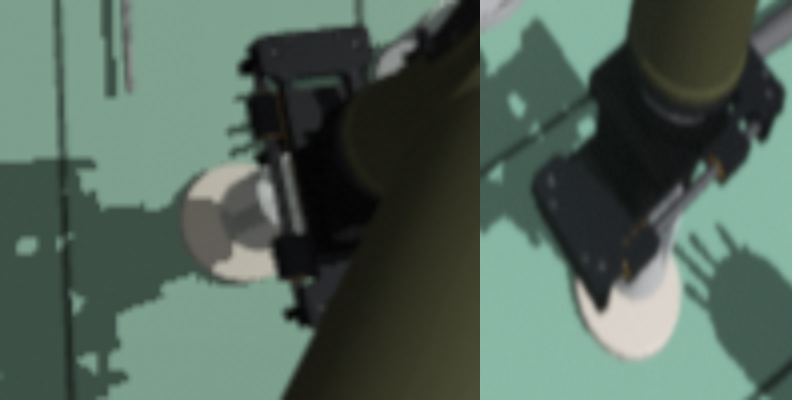

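```bash
python3 -m inch '[[0,0,-0.012,0],[0,0,-0.024,0],[0,0,-0.033,0],[0,0,-0.034,0],[0,0,-0.034,0]]';python3 -m inch '[[0,0,-0.001,0],[0,0,-0.002,0],[0,0,-0.003,0],[0,0,-0.004,0],[0,0,-0.004,0]]'
```

```text
clock: 7.92
position: [0.5656, -0.2933, 0.2407]
ee_rot: [-1.566, -0.097, 0.095]
force: [0.1, -0.3, 0.2]
finger_gap: 0.056
clock: 8.55
position: [0.5656, -0.2933, 0.2367]
ee_rot: [-1.566, -0.097, 0.095]
force: [-0.3, -0.8, -0.4]
finger_gap: 0.0563
```

```bash
python3 -m inch '[[0,0,-0.001,0],[0,0,-0.0015,0],[0,0,-0.0015,0]]';python3 -m inch '[[0,0,-0.001,0],[0,0,-0.001,0]]'
```

```text
clock: 8.93
position: [0.5657, -0.2934, 0.2366]
ee_rot: [-1.566, -0.097, 0.094]
force: [-3.0, 1.6, 8.9]
finger_gap: 0.0559
clock: 9.18
position: [0.5656, -0.2935, 0.2367]
ee_rot: [-1.565, -0.097, 0.094]
force: [-1.9, 1.3, 6.0]
finger_gap: 0.056
```

```bash
python3 -m inch '[[0,0,0,0],[0,0,0,0],[0,0,0,0],[0,0,0,0],[0,0,0,0]]' 0.075; python3 -m inch '[[0,0,0.02,0],[0,0,0.05,0],[0,0,0.09,0],[0,0,0.13,0],[0,0,0.16,0]]'; python3 -m inch '[[0,0.03,0,0],[0,0.08,0,0],[0,0.13,0,0],[0,0.13,0,0]]' 0.04; python3 -c "
from h import *
snap('top','t8');snap('side','s8');snap('wrist','w8')
a=load('t8')['image'][150:250,310:430][:,:,::-1];b=load('s8')['image'][240:360,270:400][:,:,::-1]
cv2.imwrite('pics/z8.png',np.hstack([cv2.resize(a,(480,400)),cv2.resize(b,(312,400))[:,:312]]))"
```

```text
clock: 9.8
position: [0.5656, -0.2935, 0.2366]
ee_rot: [-1.565, -0.097, 0.094]
force: [0.1, 0.8, -0.6]
finger_gap: 0.0747
clock: 10.42
position: [0.5654, -0.294, 0.4003]
ee_rot: [-1.567, -0.099, 0.091]
force: [0.8, -0.1, -0.0]
finger_gap: 0.0751
clock: 10.92
position: [0.5663, -0.1589, 0.4017]
ee_rot: [-1.563, -0.107, 0.096]
force: [-0.3, -0.4, 0.5]
finger_gap: 0.0441
```

View pics/z8.png

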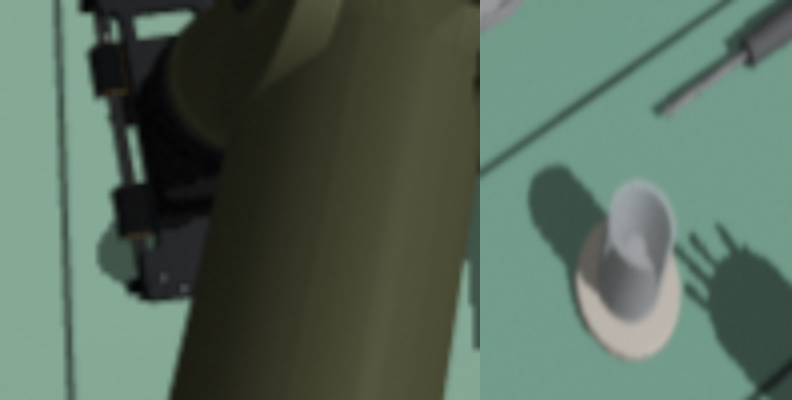

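View pics/w8.png

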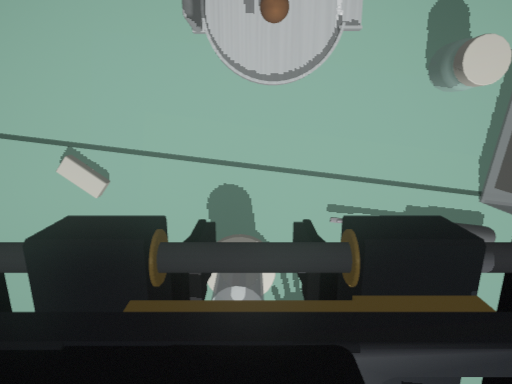

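```bash
python3 -m inch '[[-0.02,0.04,0,0],[-0.045,0.09,0,0],[-0.068,0.135,0,0],[-0.079,0.158,0,0],[-0.079,0.158,0,0]]' ; python3 -m inch '[[0,0,0,0]]'; python3 -c "
from h import *
d=snap('wrist','w9');t=snap('top','t9');snap('side','s9')
S,R,p=tool();print(p,np.degrees(np.arctan2(R[1,0],R[0,0])))"
```

```text
clock: 11.7
position: [0.4859, -0.007, 0.402]
ee_rot: [-1.567, -0.101, 0.09]
force: [0.6, -1.1, 0.1]
finger_gap: 0.0396
clock: 11.82
position: [0.4864, -0.0093, 0.4024]
ee_rot: [-1.568, -0.099, 0.086]
force: [-0.5, 0.3, 0.2]
finger_gap: 0.0399
[ 0.48635613 -0.00878427  0.40211789] 6.762636804032785
```

View pics/w9.png

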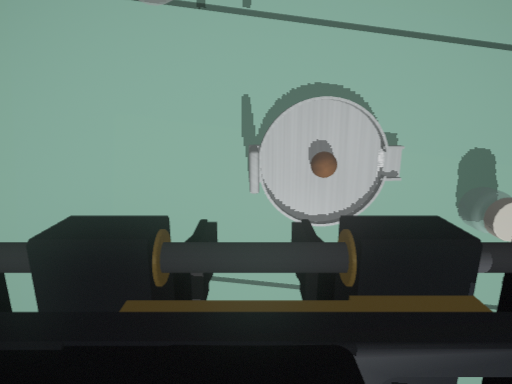

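```bash
python3 - <<'E'
from h import *
d=load("w9");cv2.imwrite("pics/w9z.png",cv2.resize(d["image"][85:235,230:420][:,:,::-1],None,fx=4,fy=4,interpolation=3))
E
```

```text
(no output)
```

View pics/w9z.png

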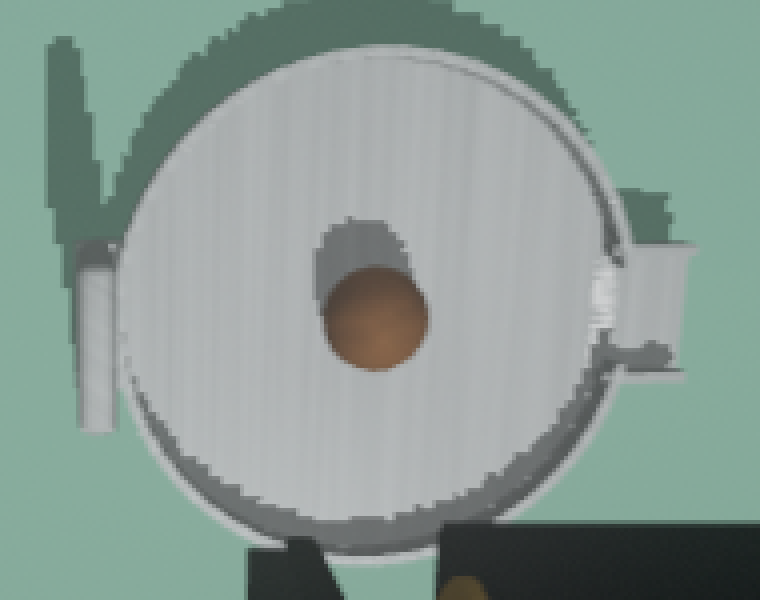

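```bash
python3 - <<'E'
from h import *
d=load("w9")
f=lambda x,y,z:onplane(d,(230+x/4-.4,85+y/4-.4),z)
c,rr=fitcircle([f(*q,.019) for q in((118,290),(632,290),(150,180),(250,80),(385,45),(500,75),(370,563),(200,490),(540,500))])
print("rim",c,rr,"ball",f(376,318,.0195))
h=[f(*q,.068) for q in((78,268),(114,268),(115,430),(80,432))];hm=np.mean(h,0);print("handle",np.round(h,4).tolist(),hm)
l=[f(*q,.009) for q in((695,245),(684,378))];lm=np.mean(l,0);print("lip",lm)
for a,b in((hm,c),(c,lm),(hm,lm)):
    v=b[:2]-a[:2];print(np.linalg.norm(v),np.degrees(np.arctan2(v[1],v[0])))
for a,b in((0,3),(1,2)):
    v=h[a]-h[b];print(np.degrees(np.arctan2(-v[0],v[1])))
E
```

```text
rim [0.56629108 0.00967448] 0.0741458827193005 ball [0.56640982 0.00901496 0.0195    ]
handle [[0.4799, 0.019, 0.068], [0.4886, 0.02, 0.068], [0.4938, -0.0205, 0.068], [0.4851, -0.022, 0.068]] [ 0.48684347 -0.00088274  0.068     ]
lip [0.66049206 0.02009372 0.009     ]
0.08014597776893974 7.5692781788476005
0.09477544524135077 6.3116310772534145
0.1749109620286354 6.887861181709722
7.269662795637735
7.316772978321114
```

```bash
python3 -m inch '[[0.0005,0.008,-0.03,0],[0.0005,0.008,-0.07,0],[0.0005,0.008,-0.11,0],[0.0005,0.008,-0.12,0],[0.0005,0.008,-0.12,0]]' 0.04; python3 -c "
from h import *
d=snap('wrist','w10')
S,R,p=tool();print(p,np.degrees(np.arctan2(R[1,0],R[0,0])))"
```

```text
clock: 12.6
position: [0.4872, -0.0013, 0.2823]
ee_rot: [-1.568, -0.097, 0.087]
force: [0.8, 0.8, 0.9]
finger_gap: 0.0397
[ 0.4875952  -0.00117893  0.28321819] 6.720334905763372
```

View pics/w10.png

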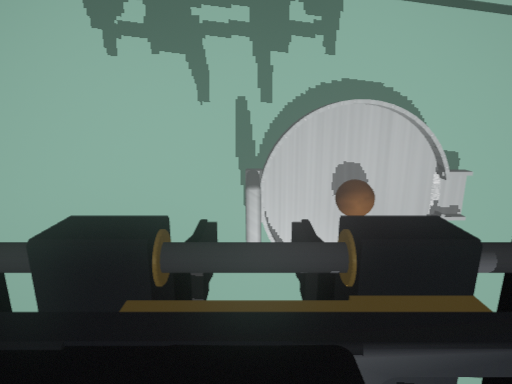

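```bash
python3 -m inch '[[-0.0005,0,-0.02,0.3],[-0.0005,0,-0.045,0.3],[-0.0005,0,-0.062,0.3],[-0.0005,0,-0.067,0.3],[-0.0005,0,-0.067,0.3]]'; python3 -c "
from h import *
d=snap('wrist','w11')
S,R,p=tool();print(p,S['force'],np.degrees(np.arctan2(R[1,0],R[0,0])))"
```

```text
clock: 13.28
position: [0.4875, -0.0012, 0.2167]
ee_rot: [-1.568, -0.103, 0.089]
force: [-0.4, 1.0, 0.2]
finger_gap: 0.0398
[ 0.48758724 -0.00118321  0.21695356] [-0.46770238  0.56770141  0.50035892] 7.0151559058017865
```

View pics/w11.png

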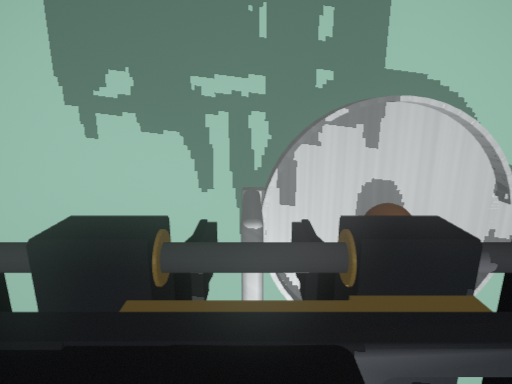

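```bash
python3 -m inch '[[-0.001,0,-0.002,0],[-0.001,0,-0.002,0],[-0.001,0,-0.002,0]]' 0.014; python3 -m inch '[[0,0,0,0],[0,0,0,0],[0,0,0,0]]' 0.011;  python3 -m inch '[[0,0,0,0],[0,0,0,0],[0,0,0,0]]' 0.004; python3 -c "
from h import *
snap('side','s12')
S,R,p=tool();print(p,S['force'],S['ft_torque'],np.degrees(np.arctan2(R[1,0],R[0,0])))"
```

```text
clock: 13.7
position: [0.4867, -0.0012, 0.2152]
ee_rot: [-1.567, -0.104, 0.088]
force: [0.4, 0.7, -0.3]
finger_gap: 0.0185
clock: 14.08
position: [0.4867, -0.0012, 0.2152]
ee_rot: [-1.567, -0.104, 0.088]
force: [-0.3, -0.8, 0.3]
finger_gap: 0.0116
clock: 14.45
position: [0.4865, -0.0012, 0.2151]
ee_rot: [-1.567, -0.104, 0.088]
force: [-0.9, -0.5, 0.9]
finger_gap: 0.0095
[ 0.48649357 -0.00120726  0.21507027] [-0.52648167 -0.12683215  0.22335964] [-0.11031248  0.39680081  0.04473791] 7.017422822845479
```

View pics/s12.png

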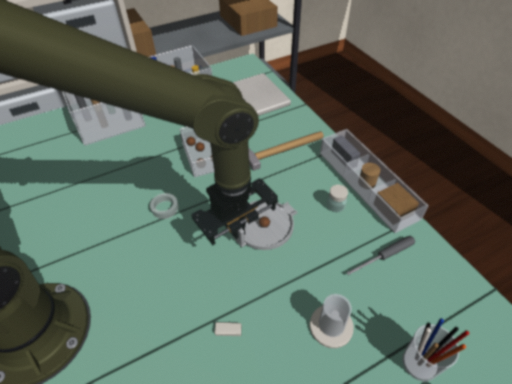

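```bash
python3 -m inch '[[0,0,0.001,0],[0,0,0.003,0],[0,0,0.006,0],[0,0,0.009,0],[0,0,0.01,0]]'; python3 -m inch '[[0,0,0.003,0],[0,0,0.009,0],[0,0,0.017,0],[0,0,0.023,0],[0,0,0.025,0]]';python3 -c "
from h import *
snap('side','s13');snap('wrist','w13')
S,R,p=tool();print(p,S['force'],S['ft_torque'],np.degrees(np.arctan2(R[1,0],R[0,0])))"
```

```text
clock: 15.12
position: [0.4866, -0.0012, 0.2254]
ee_rot: [-1.567, -0.104, 0.088]
force: [-0.1, 0.7, -3.2]
finger_gap: 0.0097
clock: 15.75
position: [0.4869, -0.0012, 0.2511]
ee_rot: [-1.567, -0.105, 0.087]
force: [0.6, -0.5, -1.8]
finger_gap: 0.0095
[ 0.48673048 -0.0011741   0.25073517] [-0.22285224  0.2856979  -2.97261881] [-0.10091296  0.24874342  0.05878269] 7.017537262160477
```

View pics/s13.png

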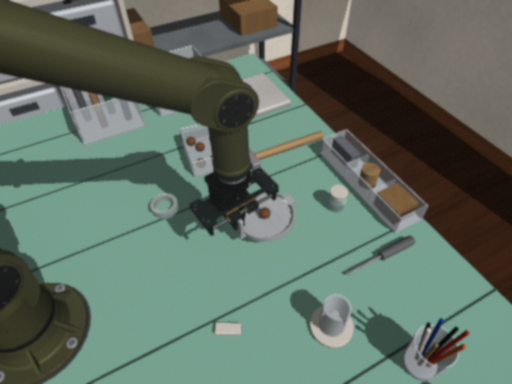

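View pics/w13.png

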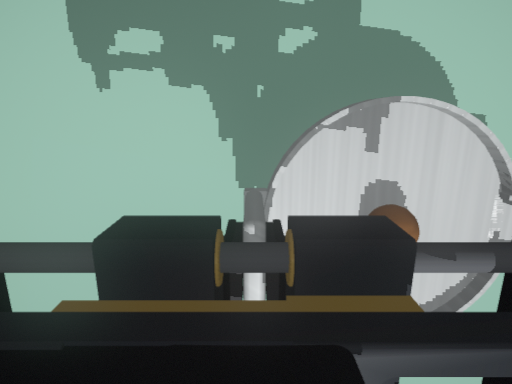

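```bash
python3 -m inch '[[0,0,0.005,0],[0,0,0.015,0],[0,0,0.028,0],[0,0,0.041,0],[0,0,0.051,0]]'; python3 -m inch '[[0,0,0.004,0],[0,0,0.006,0],[0,0,0.006,0]]';python3 -c "
from h import *
d=load('s0');im=d['image'][105:185,170:250][:,:,::-1];a=cv2.resize(im,(400,400),interpolation=3)
im=load('t0')['image'][165:245,120:200][:,:,::-1];b=cv2.resize(im,(400,400),interpolation=3);cv2.imwrite('pics/bin.png',np.hstack([a,b]))"
```

```text
clock: 16.48
position: [0.4869, -0.0012, 0.303]
ee_rot: [-1.567, -0.106, 0.087]
force: [0.4, -1.6, -2.3]
finger_gap: 0.0101
clock: 16.85
position: [0.4868, -0.0012, 0.3089]
ee_rot: [-1.567, -0.105, 0.087]
force: [-0.2, -0.5, -2.8]
finger_gap: 0.0097
```

View pics/bin.png

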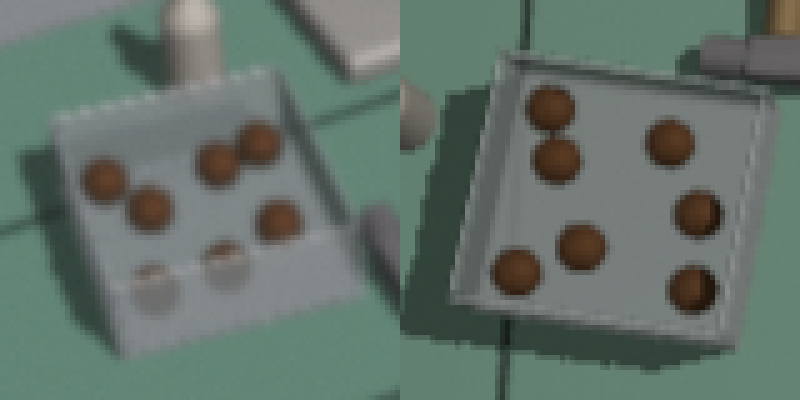

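```bash
python3 - <<'E'
from h import *
s=load('s0');t=load('t0')
g=lambda x,y,z:onplane(s,(170+x/5-.4,105+y/5-.4),z)
f=lambda x,y,z:onplane(t,(120+(x-400)/5-.4,165+y/5-.4),z)
print("side rim",np.round([g(*q,.06) for q in((55,118),(275,70),(350,235),(113,290))],4).tolist())
print("side bot",np.round([g(*q,.0) for q in((122,355),(365,295))],4).tolist())
print("top rim",np.round([f(*q,.06) for q in((500,57),(760,92),(720,328),(450,297))],4).tolist())
print("top bot",np.round([f(*q,.0) for q in((777,98),(737,345))],4).tolist())
E
```

```text
side rim [[0.5011, 0.4146, 0.06], [0.6384, 0.3919, 0.06], [0.6124, 0.2346, 0.06], [0.4763, 0.2583, 0.06]]
side bot [[0.4764, 0.266, 0.0], [0.6232, 0.242, 0.0]]
top rim [[0.6394, 0.3981, 0.06], [0.6195, 0.2455, 0.06], [0.4817, 0.263, 0.06], [0.4985, 0.4173, 0.06]]
top bot [[0.6293, 0.2445, 0.0], [0.4771, 0.2631, 0.0]]
```

```bash
python3 - <<'E'
import numpy as np
a0=7;a1=81;c0=np.array([.5665,.0095]);c1=np.array([.530,.139])
N=20;u=np.linspace(0,1,N+1);s=u*u*u*(10-15*u+6*u*u)
h=lambda s:(c0+(c1-c0)*s)-.08*np.array([np.cos(np.radians(a0+(a1-a0)*s)),np.sin(np.radians(a0+(a1-a0)*s))])
P=np.array([[*(h(x)),a0+(a1-a0)*x] for x in s])
for k in range(0,N,5):print([[round(v,3) for v in (P[k+i]-P[k])] for i in range(1,6)])
E
```

```text
[[np.float64(-0.0), np.float64(0.0), np.float64(0.086)], [np.float64(-0.0), np.float64(0.0), np.float64(0.633)], [np.float64(-0.001), np.float64(0.001), np.float64(1.969)], [np.float64(-0.001), np.float64(0.002), np.float64(4.286)], [np.float64(-0.002), np.float64(0.003), np.float64(7.66)]]
[[np.float64(-0.0), np.float64(0.002), np.float64(4.408)], [np.float64(-0.0), np.float64(0.004), np.float64(9.742)], [np.float64(0.001), np.float64(0.007), np.float64(15.83)], [np.float64(0.003), np.float64(0.011), np.float64(22.448)], [np.float64(0.005), np.float64(0.016), np.float64(29.34)]]
[[np.float64(0.004), np.float64(0.006), np.float64(6.891)], [np.float64(0.008), np.float64(0.012), np.float64(13.509)], [np.float64(0.012), np.float64(0.018), np.float64(19.597)], [np.float64(0.016), np.float64(0.025), np.float64(24.932)], [np.float64(0.02), np.float64(0.03), np.float64(29.34)]]
[[np.float64(0.003), np.float64(0.005), np.float64(3.374)], [np.float64(0.005), np.float64(0.008), np.float64(5.691)], [np.float64(0.006), np.float64(0.01), np.float64(7.027)], [np.float64(0.007), np.float64(0.011), np.float64(7.574)], [np.float64(0.007), np.float64(0.011), np.float64(7.66)]]
```

```bash
python3 -m inch '[[0,0,0,0.5],[0,0,0,1.5],[-0.001,0.001,0,3],[-0.001,0.002,0,5.5],[-0.002,0.003,0,8.5]]'; python3 -c "
from h import *
snap('wrist','w14');snap('side','s14')
S,R,p=tool();print(p,np.degrees(np.arctan2(R[1,0],R[0,0])))"
```

```text
clock: 17.48
position: [0.4848, 0.0019, 0.3088]
ee_rot: [-1.558, -0.224, 0.206]
force: [0.2, 0.1, -2.5]
finger_gap: 0.0096
[0.48471428 0.00199935 0.30880435] 15.588074494265951
```

View pics/w14.png

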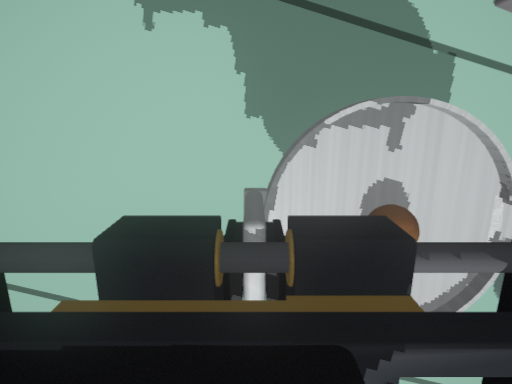

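```bash
python3 -m inch '[[0,0.001,0,2.5],[0,0.003,0,7],[0.001,0.005,0,12],[0.002,0.008,0,17],[0.003,0.01,0,20]]'; python3 -m inch '[[0.001,0.002,0,2.5],[0.003,0.006,0,7.5],[0.006,0.01,0,13],[0.009,0.014,0,18],[0.011,0.017,0,21]]'; python3 -m inch '[[0.002,0.003,0,2.5],[0.005,0.007,0,7],[0.01,0.013,0,13],[0.014,0.019,0,18],[0.017,0.024,0,21]]'; python3 -c "
from h import *
snap('wrist','w15');snap('top','t15');snap('side','s15')
S,R,p=tool();print(p,np.degrees(np.arctan2(R[1,0],R[0,0])),S['qpos'])"
```

```text
clock: 18.2
position: [0.4877, 0.0121, 0.3087]
ee_rot: [-1.511, -0.496, 0.479]
force: [0.5, -0.2, -2.8]
finger_gap: 0.0096
clock: 18.82
position: [0.4989, 0.0293, 0.3087]
ee_rot: [-1.423, -0.779, 0.764]
force: [-0.6, -0.2, -1.6]
finger_gap: 0.0099
clock: 19.45
position: [0.5161, 0.0535, 0.3086]
ee_rot: [-1.294, -1.058, 1.044]
force: [0.1, 1.0, -2.4]
finger_gap: 0.0097
[0.51596751 0.05347697 0.30859659] 77.73637435180723 [-0.55251567  0.1130803   0.42927231  1.91097343 -0.06398177  1.12553779
  1.25852792]
```

View pics/w15.png

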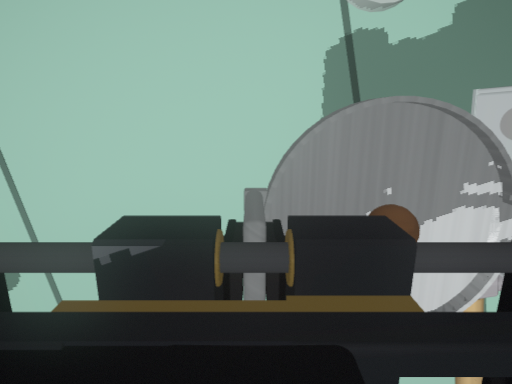

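View pics/s15.png

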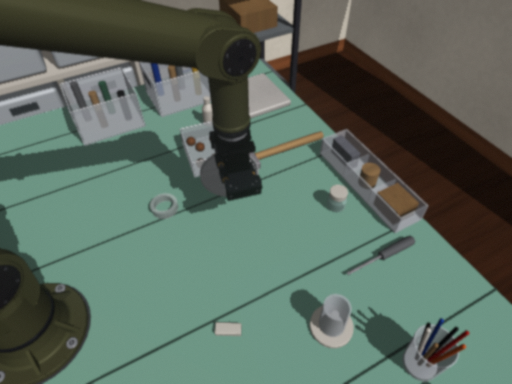

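View pics/t15.png

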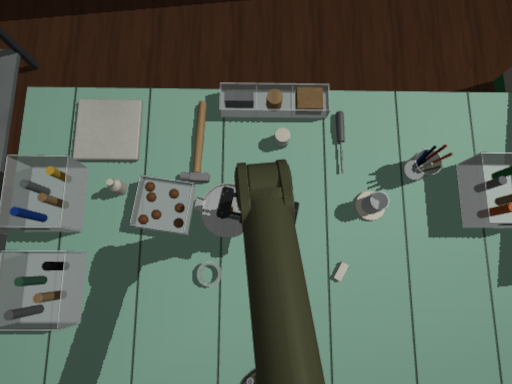

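```bash
python3 - <<'E'
from h import *
d=load("w15");a=cv2.resize(d["image"][60:210,412:512][:,:,::-1],(400,600),interpolation=3)
t=load("t15");b=cv2.resize(t["image"][165:245,180:260][:,:,::-1],(400,400),interpolation=3)
b=cv2.copyMakeBorder(b,0,200,0,0,0)
cv2.imwrite("pics/w15z.png",np.hstack([a,b]))
E
```

```text
(no output)
```

View pics/w15z.png

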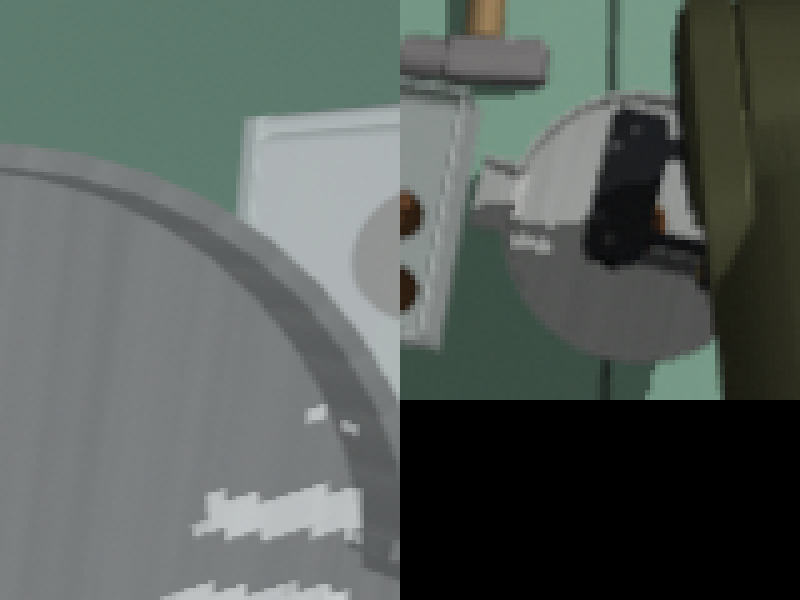

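```bash
python3 - <<'E'
from h import *
d=load("w15")
f=lambda x,y,z:onplane(d,(412+x/4-.4,60+y/4-.4),z).round(4)
for q in((245,117),(258,138),(238,215),(250,215),(398,105)):print(q,f(*q,.06),f(*q,0))
print("cam",ray(d,(0,0))[0])
for X in((.478,.262,.06),(.478,.262,0)):print(proj(d,X))
for X in((.478,.262,.06),(.616,.240,.06),(.5485,.251,.06)):print('top',proj(load("t15"),X))
S=.0
E
```

```text
(245, 117) [0.467  0.2196 0.06  ] [0.4714 0.2597 0.    ]
(258, 138) [0.4709 0.2217 0.06  ] [0.4764 0.2623 0.    ]
(238, 215) [0.4832 0.2177 0.06  ] [0.4919 0.2573 0.    ]
(250, 215) [0.4836 0.2197 0.06  ] [0.4925 0.2599 0.    ]
(398, 105) [0.4705 0.2455 0.06  ] [0.4759 0.2924 0.    ]
cam [0.45010697 0.06733037 0.2878726 ]
[[535.5511113   91.81774765]]
[[475.82028042  96.06827887]]
top [[183.91540719 231.48668432]]
top [[193.44042646 184.19390907]]
top [[188.75973324 207.02080642]]
```

```bash
python3 -m inch '[[0.001,0.003,0,0.5],[0.003,0.01,0,1.5],[0.005,0.02,0,2.5],[0.007,0.03,0,3.5],[0.008,0.038,0,3.8]]'; python3 -m inch '[[0,0.003,0,0],[0.001,0.008,0,0],[0.002,0.013,0,0],[0.002,0.016,0,0],[0.002,0.017,0,0]]'; python3 -m inch '[[0,0,0,0],[0,0,0,0]]'; python3 -c "
from h import *
snap('wrist','w16');snap('top','t16');snap('side','s16')
S,R,p=tool();print(p,np.degrees(np.arctan2(R[1,0],R[0,0])))
t=load('t16');b=cv2.resize(t['image'][165:245,150:230][:,:,::-1],(600,600),interpolation=3);cv2.imwrite('pics/t16z.png',b)
t=load('s16');b=cv2.resize(t['image'][105:205,170:270][:,:,::-1],(600,600),interpolation=3);cv2.imwrite('pics/s16z.png',b)"
```

```text
clock: 20.23
position: [0.5241, 0.0926, 0.3086]
ee_rot: [-1.267, -1.106, 1.093]
force: [-0.6, -0.4, -1.7]
finger_gap: 0.0098
clock: 20.85
position: [0.5261, 0.1097, 0.3085]
ee_rot: [-1.267, -1.106, 1.093]
force: [0.1, -0.2, -2.0]
finger_gap: 0.0097
clock: 21.1
position: [0.526, 0.1096, 0.3086]
ee_rot: [-1.267, -1.106, 1.093]
force: [0.5, -1.1, -2.9]
finger_gap: 0.0096
[0.52604392 0.1095711  0.30855702] 81.61001125693039
```

View pics/t16z.png

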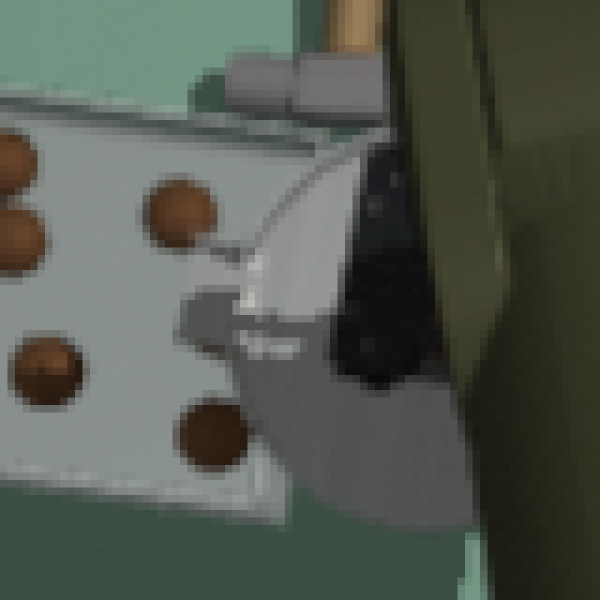

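View pics/s16z.png

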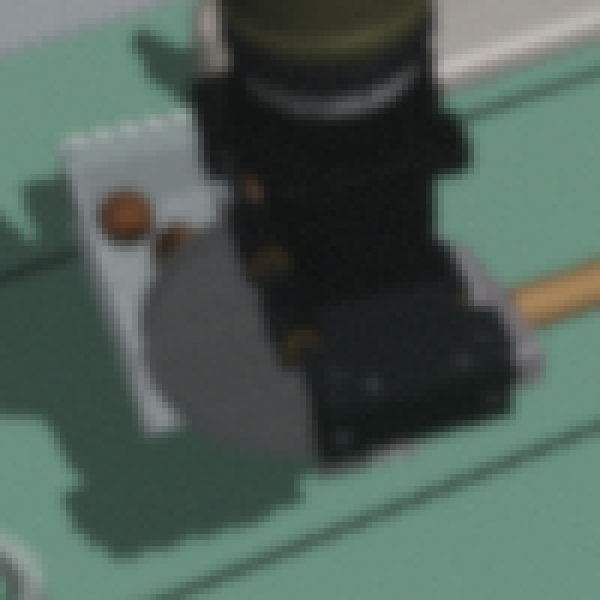

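View pics/w16.png

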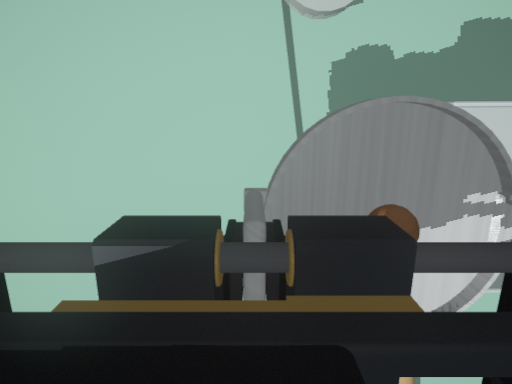

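```bash
python3 - <<'E'
from h import *
t=load('t16')
f=lambda x,y,z:onplane(t,(150+x/7.5-.4,165+y/7.5-.4),z)
lt=f(183,297,.1025);print("lip",lt, f(180,340,.1025), f(215,248,.1025), f(235,358,.1025))
A=f(268,508,.06);B=f(325,140,.06);print("rim",A,B);Ab=f(287,525,0);print("bot corner",Ab)
y=np.degrees(np.arctan2(*(B-A)[[1,0]]));print("yaw",y)
S,R,p=tool();print("pred lip",p[:2]+.173*R[:2,0])
q=proj(t,[*(p[:2]+.173*R[:2,0]),.1025])[0];print("pred px crop",(q-[150,165]+.4)*7.5)
m=np.array([.5475,.25]);ib=np.radians(-8.5);n=np.array([-np.sin(ib),np.cos(ib)]);tt=np.array([np.cos(ib),np.sin(ib)])
for l in(lt[:2],p[:2]+.173*R[:2,0]):print("in",(l-m)@n,"lat",(l-m)@tt)
E
```

```text
lip [0.54947017 0.28502555 0.1025    ] [0.53342921 0.28537513 0.1025    ] [0.56794297 0.27406542 0.1025    ] [0.52687108 0.26489891 0.1025    ]
rim [0.47561753 0.25787808 0.06      ] [0.61876282 0.24157911 0.06      ]
bot corner [0.47412849 0.26036311 0.        ]
yaw -6.495899313358548
pred lip [0.55128484 0.28070913]
pred px crop [194.94950554 292.22709887]
in 0.03493203222292966 lat -0.003228571385948521
in 0.030931255750993022 lat -0.0007958365434784559
```

```bash
python3 -m inch '[[0.0005,-0.001,0,0],[0.001,-0.002,0,0],[0.001,-0.002,0,0],[0.001,-0.002,0,0],[0.001,-0.002,0,0]]'; python3 -m inch '[[0,0,0,0],[0,0,0,0],[0,0,0,0],[0,0,0,0]]';python3 -c "
from h import *
d=snap('wrist','w17');snap('side','s17')
S,R,p=tool();print(p,np.degrees(np.arctan2(R[1,0],R[0,0])),np.abs(S['joint_velocities']).max(),S['finger_gap'],R[2])
# ball in tool: ray at ball height
m=cv2.inRange(cv2.cvtColor(d['image'],cv2.COLOR_RGB2HSV),(3,90,20),(20,255,255));m[:, :340]=0;m[:,450:]=0;m[240:]=0
ys,xs=np.nonzero(m);print(xs.min(),xs.max(),ys.min())
print(proj(d,[*(p[:2]+.08*R[:2,0]),.0935+.0195]))"
```

```text
clock: 21.88
position: [0.527, 0.1076, 0.3086]
ee_rot: [-1.267, -1.106, 1.093]
force: [-0.8, -0.2, -2.5]
finger_gap: 0.0096
clock: 22.38
position: [0.527, 0.1076, 0.3086]
ee_rot: [-1.267, -1.106, 1.093]
force: [-0.4, -0.0, -2.3]
finger_gap: 0.0101
[0.52703234 0.10764141 0.30854992] 81.61548667508086 0.0012147265689377222 0.009638995329495801 [ 1.11261742e-02 -9.99937714e-01  8.81555147e-04]
370 418 205
[[387.957968   231.37688161]]
```

View pics/s17.png

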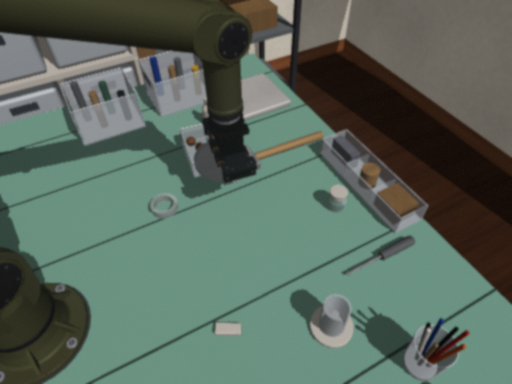

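View pics/w17.png

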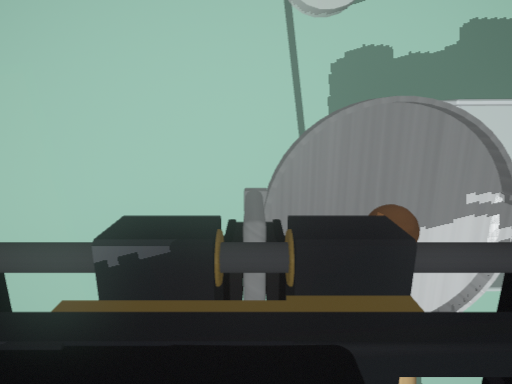

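```bash
python3 -c "
from bench import r
r.finish_job();print(r.observe()['clock'])"
```

```text
the job is handed in; nothing more can be done
the job is handed in; nothing more can be done
```

The job is done and handed in at about 22.5 s. The cup is mouth down over the peg, and the arm is holding the dish still over the bin wall.

- **Cup:** I lowered it until its rim touched the base (6–9 N, at the height I expected) and let go. The last side picture shows it still standing there.
- **Dish:** I lifted it by its handle and turned it about 75° to match the bin's own skew of roughly -8°. The last readings show:
  - the underside about 33 mm above the bin's rim
  - tool tilt about 0.6°
  - only the dish's weight felt at the wrist
  - joints at rest
- **Ball:** it stayed at the same spot in the wrist pictures through the lift and turn. At the end it was within about 2 mm of the well's centre.

**Where the checks disagreed:** my estimates of how far the lip reaches in differed. Arm position put it about 31 mm past the wall, while the top camera suggested about 35 mm because the edges were fuzzy. I backed off 2 mm, so it should be 29–33 mm in and within about 3 mm of the wall's middle. The bin's angle read between -6.5° and -9.5° depending on the view, and I used -8.4°.

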